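Make up a blood-grouping kit and a blood-film kit

ROBOT

A 6-joint arm with a two-finger parallel gripper is mounted at the origin on the work surface. World frame = base frame: x ahead of the robot, y to its left, z up, the work surface at z = 0. Lengths are in mm, angles in rad, forces in N, time in s.
With the tool pointing down it reaches from about 350 to 775 mm from the base axis. Payload 7.3 kg.
Tool frame: the origin (TCP) lies at the very end of the fingers, on their centre line; the grasp point (between the pads) lies 19 mm behind it; z points along the fingers, y is the line along which they close (so a half turn about z gives the same grasp; the last joint's range is limited). The gripper opens to 92 mm and grips with 3 to 60 N. Pads are 19 mm wide; open, the fingers measure 130 mm over their backs; the gripper's body (75 mm by 190 mm) begins 47 mm behind the grasp point.
Start: joints at [1.082, 0.342, 1.524, -0, 1.275, -0.146], TCP at [176.452, 494.479, 226.741] pointing down, gripper open.
Joint ranges: [-2.53, 2.53], [-0.77, 2.02], [0.04, 2.7], [-1, 4.14], [0.28, 2.66], [-3.11, 3.11]. Speed limits (rad/s): [2.57, 2.57, 3.14, 3.14, 3.14, 3.14].

INTERFACE

Orientations are given as [roll, pitch, yaw] about the fixed x, y, z axes, in that order (R = Rz(yaw) Ry(pitch) Rx(roll)).
In Python, from plant import get_obs, vision, workorder gives the robot as it stands.
- The arm moves only by the shell command python3 -m pendant 'ROWS' [OPENING]. ROWS is a JSON object of lists of equal length, an entry for each row: "dp": the shift along the tool's x, y, z in m, a list of three; "rotation": the turn, a rotation vector about the tool's x, y, z in rad, a list of three. A call has 1 to 8 rows; each row is the pose to reach, as a shift and turn from the pose commanded when the call began, along the tool's axes at that moment; what a row does not reach only later rows make up. A row lasts 1/8 s, in which the tool goes at most 62.5 mm and 10.7 degrees, less where a joint would pass 70% of its speed; a pose out of reach is approached as far as the arm can. A call with a gripper value outside its range is refused whole. OPENING is the finger opening in m, from 0 to 0.0918, set as the call begins (- or left out, the last holds). The fingers move at their own pace and stop on an object; the grip force is fixed at half the most. Time passes only in rows, so rows that repeat a pose let the fingers close. It gives the time, the measured TCP pose, the force, the opening and the grip force at its end, in the units of the state.
- get_obs(): the state, without advancing time (a new reading comes with each control period).
- vision.capture(name): name is "scene" or "top"; returns a dict with "pixels" (480x640x3 uint8, red, green, blue), "vfov" (degrees; the focal length in pixels is half the picture's height over the tangent of half this angle, whatever the lens; pixels are square), "cx", "cy" (the principal point, pixels), "dist" ([k1, k2, p1, p2, k3] as OpenCV has them; the pictures are not rectified), "pose" (4x4, takes a point from camera to world coordinates). Camera axes: x right, y up, looking along -z (the intrinsics and any distortion apply to the point x, -y, -z); pixel columns grow to the right and rows downward; lengths in mm; the calibration is good to about 2 mm. A picture is of the moment at which its call begins. There is no depth.
- workorder.close_job(): hands the job in; it is judged then, once.
The state is a dict: "time": time; "joint_positions": joint angles; "dq": joint speeds; "tau": joint torques, N m; "tool_pos": TCP position; "tcp_rot": TCP orientation; "contact_force": force on the tool from outside, world axes, zero at the start; "moment": the same for the moment, N m; "grip_width": finger opening in mm; "finger_force": force on a finger pad.
Only numpy, scipy, OpenCV 4.12 (cv2) and the standard library are available. Lean on these libraries where they do the work, as an engineer would, in place of code of your own. Each camera call takes 0.05 s, during which the arm holds its last target. There are 200 camera calls.

TASK

Make up the two kits from the stock on the bench: the blue-, yellow- and green-capped dropper bottles go into the orange grouping tray, and the amber stain bottle and the pink slide mailer go into the violet film tray beside the oil bottle that is already packed. Stand each one upright in a compartment of its own, setting it down rather than dropping it; leave the oil bottle in its compartment and the red-capped bottle standing where it is.

Things in the scene. Friction and masses are not known exactly. Their poses are not given: they have to be found in the camera images.
- anti_a: Anti-A: a standing reagent dropper bottle: white straight round body 30 mm in diameter and 43 mm high, short shoulder, blue screw cap 21 mm in diameter on top, 70 mm high overall, about 22 g. Origin: centre of the underside; z up.
- anti_b: Anti-B: a standing reagent dropper bottle: white straight round body 30 mm in diameter and 43 mm high, short shoulder, yellow screw cap 21 mm in diameter on top, 70 mm high overall, about 22 g. Origin: centre of the underside; z up.
- anti_d: Anti-D: a standing reagent dropper bottle: white straight round body 30 mm in diameter and 43 mm high, short shoulder, green screw cap 21 mm in diameter on top, 70 mm high overall, about 22 g. Origin: centre of the underside; z up.
- stain: Stain: a standing dark amber-brown bottle, round body 32 mm in diameter and 49 mm high, short shoulder, white screw cap 25 mm in diameter, 74 mm high overall, about 70 g. Origin: centre of the underside; z up.
- mailer: Slide mailer: a pink upright plastic box for microscope slides, standing on end: 30 mm (its x) by 22 mm (its y), 84 mm high, about 35 g; its cap is the top 25 mm, and the box below is 1 mm slimmer. Origin: centre of the underside; z up.
- tray_group: Grouping kit: open orange kit tray, fixed (place and yaw vary): outer 58 mm (its x) by 166 mm (its y), 18 mm high, walls 4, floor 3 mm thick. Three square compartments 50 by 50 mm inside in a row along its y, centres at y = -54, 0, +54 mm, x = 0; each holds one thing, upright. Origin: centre of the underside. All three compartments are empty at the start.
- tray_film: Film kit: open violet kit tray, fixed (place and yaw vary): outer 58 mm (its x) by 166 mm (its y), 18 mm high, walls 4, floor 3 mm thick. Three square compartments 50 by 50 mm inside in a row along its y, centres at y = -54, 0, +54 mm, x = 0; each holds one thing, upright. Origin: centre of the underside. The +y compartment holds the oil bottle, the other two are empty.
- oil: Oil: a dropper bottle already standing in the +y end compartment of the violet tray: pale grey-green round body 30 mm in diameter and 43 mm high, black cap 21 mm in diameter, 70 mm high overall, about 40 g, loose. It stays there. Origin: centre of the underside.
- control: Control serum, not part of either kit, to be left where it stands: a standing reagent dropper bottle: white straight round body 30 mm in diameter and 43 mm high, short shoulder, red screw cap 21 mm in diameter on top, 70 mm high overall, about 22 g. Origin: centre of the underside; z up.
- tube_rack: A white rack of purple-capped sample tubes, fixed to the bench (place and yaw vary), an obstacle: 52 mm (its x) by 150 mm (its y), tubes up to 85 mm high. Origin: centre of the underside. Apart from the listed things the bench is bare up to x = 0.75 m for y between -0.4 and 0.4 m.
Not all that is in view belongs to the job. Several things have the shape of the tray_group; the one meant has the colours described above.

How it is judged (in metres and radians):
At the end, for the whole second after the job is handed in: Blue-, yellow- and green-capped bottles in the orange tray, stain and mailer in the violet, oil still in its bay: each within 5 mm of the tray floor, within 0.12 rad of upright, at rest. The red-capped bottle is upright, within 30 mm of its start (x of anti_a in the frame of tray_group between -0.018 and 0.018 m and y of anti_a in the frame of tray_group between -0.076 and 0.076 m and z of anti_a in the frame of tray_group between -0.002 and 0.008 m and angle between each of anti_a, anti_b, anti_d, stain, mailer, oil, control's own z axis and vertical below 0.12 rad and linear speed of each of anti_a, anti_b, anti_d, stain, mailer, oil below 0.02 m/s and x of anti_b in the frame of tray_group between -0.018 and 0.018 m and y of anti_b in the frame of tray_group between -0.076 and 0.076 m and z of anti_b in the frame of tray_group between -0.002 and 0.008 m and x of anti_d in the frame of tray_group between -0.018 and 0.018 m and y of anti_d in the frame of tray_group between -0.076 and 0.076 m and z of anti_d in the frame of tray_group between -0.002 and 0.008 m and x of stain in the frame of tray_film between -0.018 and 0.018 m and y of stain in the frame of tray_film between -0.076 and 0.076 m and z of stain in the frame of tray_film between -0.002 and 0.008 m and x of mailer in the frame of tray_film between -0.018 and 0.018 m and y of mailer in the frame of tray_film between -0.076 and 0.076 m and z of mailer in the frame of tray_film between -0.002 and 0.008 m and x of oil in the frame of tray_film between -0.018 and 0.018 m and y of oil in the frame of tray_film between 0.027 and 0.081 m and z of oil in the frame of tray_film between -0.002 and 0.008 m and distance of control from where it was at the start of the episode below 0.03 m); the robot touches nothing.
It fails at once if a bottle or the mailer is dropped: it moves faster than 0.8 m/s while no finger touches it (a fall of more than about 30 mm) ((contact force between anti_a and the fingers below 0.05 N and linear speed of anti_a above 0.8 m/s) or (contact force between anti_b and the fingers below 0.05 N and linear speed of anti_b above 0.8 m/s) or (contact force between anti_d and the fingers below 0.05 N and linear speed of anti_d above 0.8 m/s) or (contact force between stain and the fingers below 0.05 N and linear speed of stain above 0.8 m/s) or (contact force between mailer and the fingers below 0.05 N and linear speed of mailer above 0.8 m/s)).
It fails at once if the red-capped bottle is pushed over or more than 30 mm away (distance of control from where it was at the start of the episode above 0.03 m or angle between control's own z axis and vertical above 0.5 rad).
It fails at once if the packed oil bottle is tipped over or lifted out (angle between oil's own z axis and vertical above 0.5 rad or z of oil in the frame of tray_film above 0.02 m).
It also fails if it takes over 112 s, if anything falls off the work surface, if the arm or the gripper's body presses on something with over 40 N, if the wrist force passes 120 N, or if a joint passes its speed limit or range.

## Working session

There is one attempt and no reset: what is moved stays moved. The work goes in short steps, Python scripts to look and compute and a shell command to move; the robot and the scene stay as the last step left them, time stands still between calls to the robot, and variables do not carry over. Pictures are saved under pics/ and viewed, at most 14 in all, crops included, and the job is handed in when it is done.

```bash
ls; mkdir -p pics
python3 - <<'E'
from plant import get_obs, vision
import cv2,numpy as np
o=get_obs();print(o)
for n in("scene","top"):
    c=vision.capture(n);cv2.imwrite(f"pics/{n}0.png",c["pixels"][:,:,::-1]);print(n,c["vfov"],c["cx"],c["cy"],c["dist"],np.round(c["pose"],3).tolist())
E
```

```text
pics
{'time': 0.0, 'joint_positions': array([ 1.08202540e+00,  3.42727275e-01,  1.52501005e+00,  6.06406840e-06,
        1.27541165e+00, -1.46014540e-01]), 'dq': array([-3.04623482e-05, -7.32142814e-06, -1.06621208e-03, -3.88479559e-04,
       -3.22222897e-04, -6.43143042e-04]), 'tau': array([-1.14004513e-03, -4.31237090e+01, -2.44225144e+01,  7.17837154e-02,
        5.57622034e-02, -8.90174761e-05]), 'tool_pos': array([176.23510557, 494.10307128, 226.04504093]), 'tcp_rot': array([-3.14005374e+00, -2.32176008e-04,  2.79883431e+00]), 'contact_force': array([ 0.41496061,  0.52545629, -0.25775774]), 'moment': array([-0.02033182,  0.057942  ,  0.03295692]), 'finger_force': 0.0, 'grip_width': 92.02334602458278}
scene 51.55082179061568 314.6473897372074 229.12449236168086 [-0.12406471  0.          0.          0.          0.        ] [[-0.599, -0.567, 0.566, 913.448], [0.801, -0.428, 0.419, 335.564], [0.004, 0.704, 0.71, 595.09], [0.0, 0.0, 0.0, 1.0]]
top 46.89247559397442 323.90550773740597 234.82581586009738 [-0.14443037  0.          0.          0.          0.        ] [[-0.028, 0.998, -0.048, 424.536], [-1.0, -0.028, -0.003, 28.099], [-0.005, 0.048, 0.999, 1010.968], [0.0, 0.0, 0.0, 1.0]]
```

View pics/scene0.png

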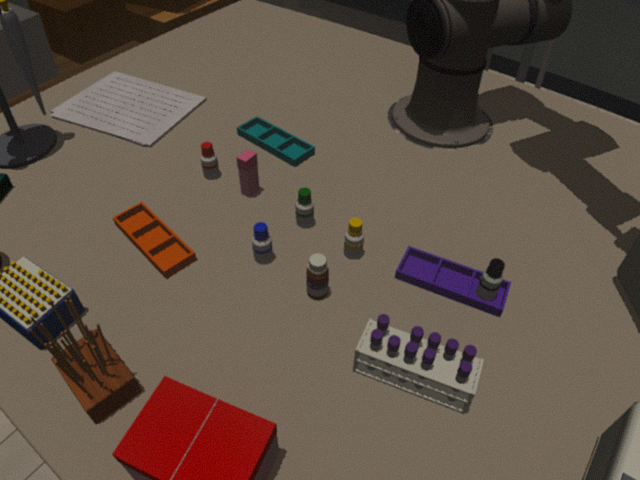

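View pics/top0.png

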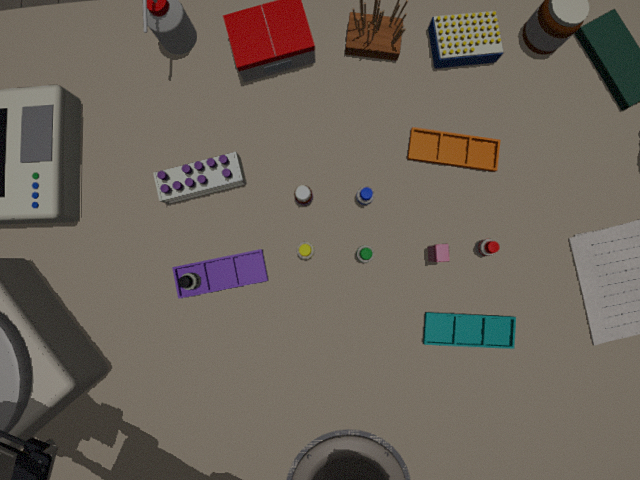

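Scene and top view agree. Pixels below are from the top view.
- **Trays:** orange is at (453,150) and violet at (222,273) with the oil bottle at (187,282). The teal tray at (470,330) has the same shape but is the wrong colour.
- **Bottles to move:** blue (366,196), yellow (306,251), green (365,254), and the stain with its white cap at (303,194). The big amber bottle at (555,25) could be mistaken for the stain.
- **Mailer:** pink, at (438,253).
- **Leave alone:** the red-capped control at (488,247). The red box (270,35) and the red-nozzled bottle (160,5) are also not part of the job.

```bash
cat > h.py <<'E'
import cv2,numpy as np
from plant import get_obs, vision
def cam(n):
    c=vision.capture(n);f=240/np.tan(np.radians(c["vfov"]/2))
    c["K"]=np.array([[f,0,c["cx"]],[0,f,c["cy"]],[0,0,1.]]);c["pose"]=np.array(c["pose"]);c["hsv"]=cv2.cvtColor(c["pixels"],cv2.COLOR_RGB2HSV);return c
def ray(c,px):
    u=cv2.undistortPoints(np.array(px,float).reshape(-1,1,2),c["K"],np.array(c["dist"],float)).reshape(-1,2)
    d=np.c_[u[:,0],-u[:,1],-np.ones(len(u))]@c["pose"][:3,:3].T
    return c["pose"][:3,3],d/np.linalg.norm(d,axis=1)[:,None]
def plane(c,px,z):
    o,d=ray(c,px);return (o+d*((z-o[2])/d[:,2])[:,None])[:,:2]
def tri(c1,p1,c2,p2):
    o1,d1=ray(c1,p1);o2,d2=ray(c2,p2);d1=d1[0];d2=d2[0]
    t=np.linalg.lstsq(np.c_[d1,-d2],o2-o1,rcond=None)[0]
    a=o1+d1*t[0];b=o2+d2*t[1];return (a+b)/2,np.linalg.norm(a-b)
# hue lo,hi, smin, vmin
COL=dict(blue=(108,128,120,40),yellow=(22,33,140,80),green=(50,75,120,30),red=(175,183,150,60),pink=(160,174,70,80),orange=(5,19,160,80),violet=(125,142,100,40))
def blob(c,col,win):
    """largest blob of a colour within win=(x,y,r); returns contour"""
    lo,hi,s,v=COL[col];H=c["hsv"].astype(int);h=H[...,0];h=np.where((hi>179)&(h<90),h+180,h)
    m=((h>=lo)&(h<=hi)&(H[...,1]>=s)&(H[...,2]>=v)).astype(np.uint8)
    w=np.zeros_like(m);cv2.circle(w,win[:2],win[2],1,-1)
    cs,_=cv2.findContours(m*w,cv2.RETR_EXTERNAL,cv2.CHAIN_APPROX_NONE)
    return max(cs,key=cv2.contourArea)
def cen(k):
    m=cv2.moments(k);return [m["m10"]/m["m00"],m["m01"]/m["m00"]]
E
python3 - <<'E'
from h import *
T=cam("top");S=cam("scene")
for col,t,s in [("blue",(366,196,15),(262,230,14)),("yellow",(306,251,15),(355,227,14)),("green",(365,254,15),(304,195,14)),("red",(488,247,15),(207,150,14)),("pink",(438,253,18),(248,170,30))]:
    a=blob(T,col,t);b=blob(S,col,s)
    print(col,np.round(cen(a),1),cv2.contourArea(a),np.round(cen(b),1),cv2.contourArea(b),*[np.round(q,1) for q in tri(T,cen(a),S,cen(b))])
for n,c,b,wins in [("orange",T,0,(453,150,60)),("violet",T,0,(222,273,62))]:
    k=blob(c,n,wins);box=cv2.boxPoints(cv2.minAreaRect(cv2.convexHull(k)))
    w=plane(c,box,18);print(n,"box",np.round(box).tolist(),"top corners z18",np.round(w).tolist(),"c",np.round(w.mean(0),1),[round(float(np.linalg.norm(w[i]-w[(i+1)%4])),1) for i in range(4)])
for n,wins in [("orange",(153,238,62)),("violet",(450,280,70))]:
    k=blob(S,n,wins);print(n,cv2.approxPolyDP(cv2.convexHull(k),4,True).reshape(-1,2).tolist())
def crop(c,x,y,w,h,f):return cv2.resize(c["pixels"][y:y+h,x:x+w,::-1],None,fx=f,fy=f,interpolation=cv2.INTER_CUBIC)
cv2.imwrite("pics/crop1.png",np.vstack([crop(T,270,170,240,100,3),crop(S,190,130,240,98,3)]))
E
```

```text
blue [365.8 193.4] 102.5 [260.  227.3] 87.5 [539.2 -43.2  67.6] 1.5
yellow [304.7 249.7] 98.0 [355.2 222.1] 83.5 [445.3  64.7  68.8] 0.0
green [365.6 253.4] 93.5 [304.  191.7] 63.5 [436.5 -39.3  69. ] 1.2
red [492.8 246.6] 88.5 [206.3 145.2] 46.5 [ 441.3 -259.5   68.9] 0.5
pink [441.7 252.5] 192.0 [246.  155.3] 110.0 [ 433.8 -166.8   83.1] 0.8
orange box [[407.0, 158.0], [411.0, 127.0], [501.0, 140.0], [496.0, 170.0]] top corners z18 [[608.0, -123.0], [665.0, -134.0], [639.0, -300.0], [581.0, -288.0]] c [ 623.5 -211.2] [58.2, 167.7, 58.8, 166.6]
violet box [[172.0, 267.0], [262.0, 249.0], [268.0, 280.0], [178.0, 298.0]] top corners z18 [[422.0, 309.0], [450.0, 144.0], [393.0, 134.0], [365.0, 298.0]] c [407.4 221.4] [166.8, 57.4, 166.5, 57.9]
orange [[114, 216], [142, 202], [193, 253], [163, 271]]
violet [[397, 268], [412, 247], [510, 283], [503, 308], [495, 314], [415, 284]]
```

View pics/crop1.png

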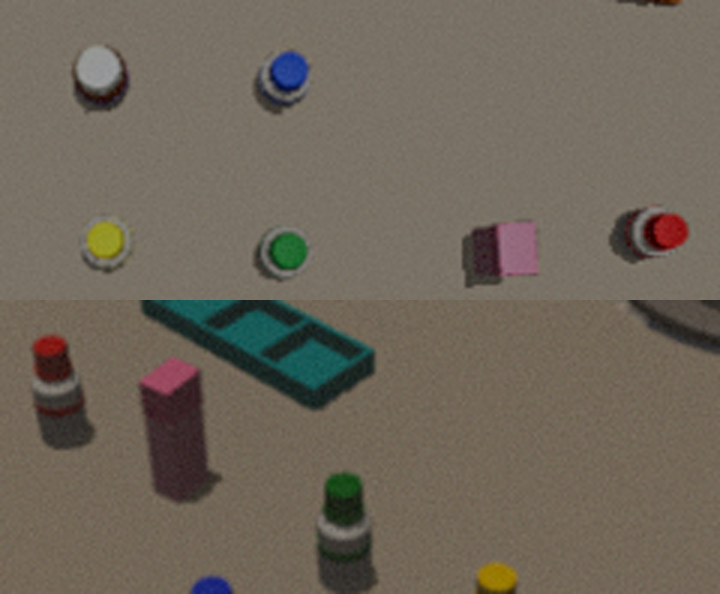

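The close crop confirms the choice: a blue, a yellow and a green cap on white bodies, a white cap on an amber body, and a pink box with its long side about along world x. The red-capped control stays. Next I measure the stain, the mailer's yaw and the tray rim heights.

Run:
```python
from h import *
COL["white"]=(0,180,0,125)
T=cam("top");S=cam("scene")
a=blob(T,"white",(303,194,13));b=blob(S,"white",(318,260,13))
print(cen(a),cv2.contourArea(a),cv2.minEnclosingCircle(a),cen(b),cv2.contourArea(b),cv2.boundingRect(b),tri(T,cen(a),S,cen(b)))
k=blob(T,"pink",(438,253,18));w=plane(T,cv2.boxPoints(cv2.minAreaRect(k)),84);print("mailer",np.round(w,1).tolist(),w.mean(0))
for n,t,s in [("orange",(453,150,60),(153,238,62)),("violet",(222,273,62),(450,280,70))]:
    tb=cv2.boxPoints(cv2.minAreaRect(cv2.convexHull(blob(T,n,t))))
    sb=cv2.approxPolyDP(cv2.convexHull(blob(S,n,s)),4,True).reshape(-1,2)
    W=plane(S,sb,18)
    for p in tb:
        i=np.argmin(np.linalg.norm(W-plane(T,[p],18),axis=1));print(n,p,sb[i],*[np.round(q,1) for q in tri(T,p,S,sb[i])])
```

```text
Traceback (most recent call last):
  File "h.py", line 24, in blob
    return max(cs,key=cv2.contourArea)
ValueError: max() iterable argument is empty
```

```bash
python3 -m pendant '{"dp":[[0,0,0],[0,0,0],[0,0,0],[0,0,0],[0,0,0],[0,0,0],[0,0,0],[0,0,0]],"rotation":[[0,0,0.17],[0,0,0.34],[0,0,0.51],[0,0,0.68],[0,0,0.85],[0,0,1.02],[0,0,1.228],[0,0,1.228]]}'
```

```text
time: 1.3
tool_pos: [176.4, 494.4, 226.6]
tcp_rot: [-3.142, 0.0, 1.571]
contact_force: [-0.1, -0.2, 0.2]
grip_width: 91.7
finger_force: 0.0
```

Run:
```python
from h import *
T=cam("top");S=cam("scene")
for c,x,y in((T,303,193),(S,317,262)): print(c["hsv"][y-8:y+9:4,x-12:x+13:4].tolist())
COL["white"]=(0,179,0,140)
a=blob(T,"white",(303,194,13));b=blob(S,"white",(318,260,13))
print(cen(a),cv2.contourArea(a),cen(b),cv2.contourArea(b),cv2.boundingRect(b),tri(T,cen(a),S,cen(b)))
k=blob(T,"pink",(438,253,18));w=plane(T,cv2.boxPoints(cv2.minAreaRect(k)),84);print("mailer",np.round(w,1).tolist(),w.mean(0))
for n,t,s in [("orange",(453,150,60),(153,238,62)),("violet",(222,273,62),(450,280,70))]:
    tb=cv2.boxPoints(cv2.minAreaRect(cv2.convexHull(blob(T,n,t))))
    sb=cv2.approxPolyDP(cv2.convexHull(blob(S,n,s)),4,True).reshape(-1,2)
    W=plane(S,sb,18)
    for p in tb:
        i=np.argmin(np.linalg.norm(W-plane(T,[p],18),axis=1));print(n,p,sb[i],*[np.round(q,1) for q in tri(T,p,S,sb[i].astype(float))])
```

```text
[[[16, 40, 120], [18, 42, 122], [18, 37, 123], [25, 24, 140], [16, 54, 113], [17, 43, 124], [17, 43, 120]], [[17, 49, 120], [18, 62, 107], [75, 3, 151], [150, 2, 150], [60, 3, 152], [15, 50, 113], [23, 38, 121]], [[15, 42, 122], [15, 28, 111], [0, 0, 151], [75, 7, 153], [90, 2, 153], [6, 96, 69], [19, 40, 122]], [[15, 42, 122], [7, 141, 47], [120, 2, 157], [108, 8, 157], [30, 5, 111], [177, 157, 47], [20, 41, 124]], [[16, 53, 120], [23, 36, 63], [11, 170, 51], [17, 37, 62], [6, 237, 43], [9, 32, 56], [19, 45, 124]]]
[[[19, 62, 116], [23, 57, 112], [25, 43, 138], [30, 31, 142], [22, 35, 137], [16, 66, 119], [15, 53, 115]], [[17, 63, 113], [18, 45, 129], [20, 31, 146], [25, 31, 148], [22, 31, 147], [18, 41, 137], [19, 57, 112]], [[20, 59, 108], [19, 43, 83], [20, 31, 150], [23, 29, 149], [18, 30, 152], [30, 33, 115], [20, 59, 113]], [[15, 52, 117], [21, 41, 80], [25, 48, 64], [25, 47, 104], [21, 60, 68], [16, 50, 56], [13, 60, 114]], [[16, 62, 111], [11, 61, 71], [18, 45, 68], [13, 58, 53], [23, 59, 52], [21, 54, 75], [17, 73, 105]]]
[302.11206896551727, 191.94971264367814] 116.0 [317.2853223593964, 259.06858710562415] 121.5 (310, 254, 16, 11) (array([543.58093562,  66.20315421,  74.49460565]), np.float64(0.159155879787162))
mailer [[448.2, -155.4], [447.6, -177.6], [418.9, -176.5], [419.6, -154.4]] [ 433.59168473 -165.96199524]
orange [406.9     157.69998] [194 253] [ 609.2 -124.4   17.2] 2.4
orange [411.31998 126.75999] [163 271] [ 665.5 -134.1   19.6] 1.2
orange [500.63998 139.51999] [113 217] [ 638.4 -299.1   17.6] 1.6
orange [496.22    170.45999] [142 202] [ 581.8 -288.5   16.5] 0.5
violet [172. 267.] [502 310] [421.7 308.2  17.4] 1.2
violet [261.6154 249.0769] [397 268] [448.9 144.9  21.9] 2.9
violet [267.80768 280.03845] [408 247] [393.4 135.2  14.3] 1.0
violet [178.19229 297.96155] [509 282] [365.5 297.5  17.3] 2.3
```

Positions are consistent, and the heights match the text: caps at about 69 mm, stain 74.5, mailer 83, rims about 17.5. With the tool yaw at π/2, tool x is world y, tool y is world x and tool z points down. I start with the stain at (543.5, 66).

```bash
python3 -m pendant '{"dp":[[-0.043,0.037,0],[-0.086,0.073,0],[-0.128,0.11,0],[-0.171,0.147,0],[-0.214,0.183,0],[-0.257,0.22,0],[-0.3,0.257,0],[-0.3,0.257,0]],"rotation":[[0,0,0],[0,0,0],[0,0,0],[0,0,0],[0,0,0],[0,0,0],[0,0,0],[0,0,0]]}'
```

```text
time: 2.4
tool_pos: [435.6, 191.8, 226.6]
tcp_rot: [3.141, 0.0, 1.568]
contact_force: [-0.7, 0.3, -0.1]
grip_width: 92.1
finger_force: 0.0
```

```bash
python3 -m pendant '{"dp":[[-0.043,0.037,0],[-0.086,0.073,0],[-0.128,0.11,0],[-0.128,0.11,0.04],[-0.128,0.11,0.08],[-0.128,0.11,0.08],[-0.128,0.11,0.08]],"rotation":[[0,0,0],[0,0,0],[0,0,0],[0,0,0],[0,0,0],[0,0,0],[0,0,0]]}' 0.07
```

```text
time: 3.28
tool_pos: [544.1, 67.3, 148.3]
tcp_rot: [3.14, -0.0, 1.573]
contact_force: [-0.5, 0.2, 1.4]
grip_width: 69.7
finger_force: 0.0
```

```bash
python3 -m pendant '{"dp":[[0,0,0.04],[0,0,0.08],[0,0,0.097],[0,0,0.097],[0,0,0.097],[0,0,0.097]],"rotation":[[0,0,0],[0,0,0],[0,0,0],[0,0,0],[0,0,0],[0,0,0]]}'
python3 -c "
from h import *
cv2.imwrite('pics/s1.png',cv2.resize(cam('scene')['pixels'][180:340,220:440,::-1],None,fx=3,fy=3))"
```

```text
time: 4.03
tool_pos: [544.5, 66.6, 51.3]
tcp_rot: [3.139, -0.0, 1.571]
contact_force: [-0.3, -0.7, 0.3]
grip_width: 70.2
finger_force: 0.0
```

View pics/s1.png

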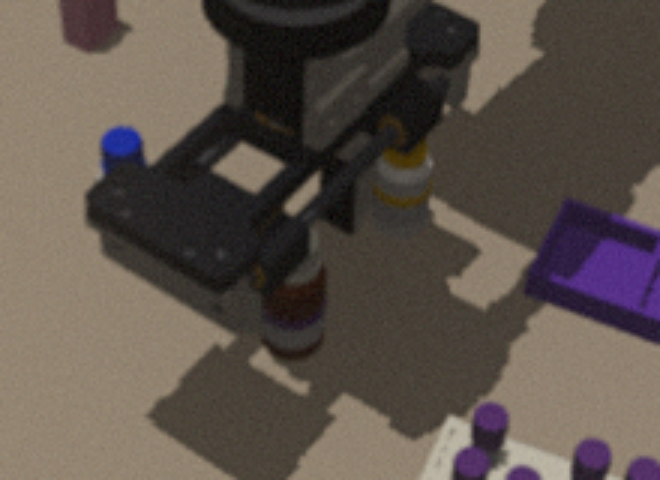

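The stain, at crop (295,310), stands between the fingers, with the yellow bottle (405,180) clear of the linkage. Closing.

```bash
python3 -m pendant '{"dp":[[0,0,0],[0,0,0],[0,0,0],[0,0,0],[0,0,0],[0,0,0],[0,0,0],[0,0,0]],"rotation":[[0,0,0],[0,0,0],[0,0,0],[0,0,0],[0,0,0],[0,0,0],[0,0,0],[0,0,0]]}' 0.01; python3 -m pendant '{"dp":[[0,0,-0.02],[0,0,-0.05],[0,0,-0.08],[0,0,-0.11],[0,0,-0.11],[0,0,-0.11]],"rotation":[[0,0,0],[0,0,0],[0,0,0],[0,0,0],[0,0,0],[0,0,0]]}'
```

```text
time: 5.08
tool_pos: [543.8, 66.5, 50.0]
tcp_rot: [3.141, -0.0, 1.571]
contact_force: [0.6, -0.2, 2.8]
grip_width: 24.7
finger_force: 24.7
time: 5.82
tool_pos: [542.6, 66.5, 158.4]
tcp_rot: [-3.139, -0.0, 1.571]
contact_force: [0.1, -0.4, -0.9]
grip_width: 24.5
finger_force: 29.9
```

```bash
python3 -m pendant '{"dp":[[0.03,-0.027,0],[0.07,-0.062,0],[0.11,-0.097,0],[0.145,-0.127,0],[0.155,-0.136,0],[0.155,-0.136,0],[0.155,-0.136,0],[0.155,-0.136,0]],"rotation":[[0,0,0],[0,0,0],[0,0,0],[0,0,0],[0,0,0],[0,0,0],[0,0,0],[0,0,0]]}';python3 -m pendant '{"dp":[[0,0,0.025],[0,0,0.05],[0,0,0.07],[0,0,0.085],[0,0,0.095],[0,0,0.1],[0,0,0.1],[0,0,0.1]],"rotation":[[0,0,0],[0,0,0],[0,0,0],[0,0,0],[0,0,0],[0,0,0],[0,0,0],[0,0,0]]}'
python3 -c "
from h import *
cv2.imwrite('pics/s2.png',cv2.resize(cam('scene')['pixels'][200:360,340:560,::-1],None,fx=3,fy=3))"
```

```text
time: 6.82
tool_pos: [408.2, 220.7, 159.5]
tcp_rot: [-3.141, 0.0, 1.569]
contact_force: [0.1, 0.4, -0.3]
grip_width: 24.3
finger_force: 29.9
time: 7.82
tool_pos: [407.8, 221.6, 60.2]
tcp_rot: [3.141, -0.0, 1.571]
contact_force: [-0.0, -1.1, -1.4]
grip_width: 24.7
finger_force: 29.9
```

View pics/s2.png

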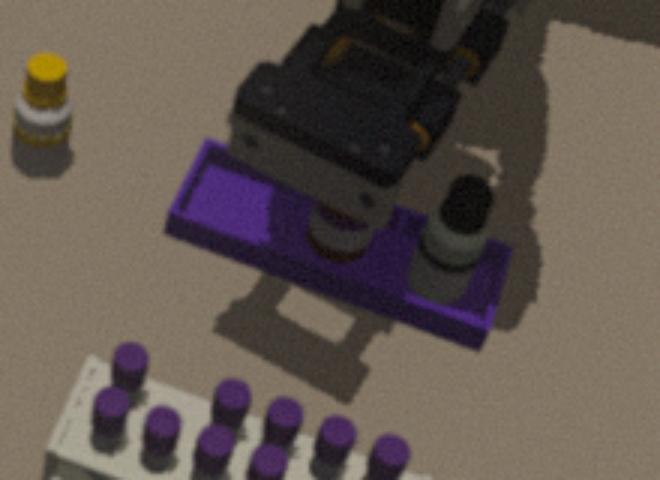

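The stain hangs inside the middle violet compartment at crop (340,240), with the oil bottle (460,220) untouched. Lowering it the last 6.5 mm, then release.

```bash
python3 -m pendant '{"dp":[[0,0,0.003],[0,0,0.0055],[0,0,0.0065],[0,0,0.0065]],"rotation":[[0,0,0],[0,0,0],[0,0,0],[0,0,0]]}'; python3 -m pendant '{"dp":[[0,0,0],[0,0,0],[0,0,0],[0,0,0],[0,0,-0.03],[0,0,-0.06],[0,0,-0.11],[0,0,-0.11]],"rotation":[[0,0,0],[0,0,0],[0,0,0],[0,0,0],[0,0,0],[0,0,0],[0,0,0],[0,0,0]]}' 0.07
```

```text
time: 8.38
tool_pos: [407.3, 221.5, 53.3]
tcp_rot: [-3.141, -0.0, 1.571]
contact_force: [-1.5, -0.9, 3.1]
grip_width: 24.7
finger_force: 30.2
time: 9.38
tool_pos: [409.5, 222.3, 166.5]
tcp_rot: [3.134, -0.003, 1.571]
contact_force: [0.4, 0.4, 0.6]
grip_width: 70.1
finger_force: 0.0
```

```bash
python3 -m pendant '{"dp":[[-0.05,0.003,0],[-0.105,0.007,0],[-0.16,0.011,0],[-0.215,0.015,0],[-0.27,0.018,0],[-0.325,0.022,0],[-0.375,0.025,0],[-0.387,0.026,0]],"rotation":[[0,0,0],[0,0,0],[0,0,0],[0,0,0],[0,0,0],[0,0,0],[0,0,0],[0,0,0]]}';python3 -m pendant '{"dp":[[0,0,0],[0,0,0],[0,0,0.04],[0,0,0.08],[0,0,0.102],[0,0,0.102],[0,0,0.102]],"rotation":[[0,0,0],[0,0,0],[0,0,0],[0,0,0],[0,0,0],[0,0,0],[0,0,0]]}'
```

```text
time: 10.38
tool_pos: [433.0, -167.9, 162.1]
tcp_rot: [-3.14, -0.001, 1.567]
contact_force: [-0.6, 0.4, 0.3]
grip_width: 69.8
finger_force: 0.0
time: 11.25
tool_pos: [434.1, -165.0, 62.1]
tcp_rot: [3.14, 0.001, 1.572]
contact_force: [0.3, 0.1, 0.2]
grip_width: 69.9
finger_force: 0.0
```

```bash
python3 -m pendant '{"dp":[[0,0,0],[0,0,0],[0,0,0],[0,0,0],[0,0,0],[0,0,0],[0,0,0],[0,0,0]],"rotation":[[0,0,0],[0,0,0],[0,0,0],[0,0,0],[0,0,0],[0,0,0],[0,0,0],[0,0,0]]}' 0.01; python3 -m pendant '{"dp":[[0,0,-0.02],[0,0,-0.05],[0,0,-0.08],[0,0,-0.11],[0,0,-0.11],[0,0,-0.11]],"rotation":[[0,0,0],[0,0,0],[0,0,0],[0,0,0],[0,0,0],[0,0,0]]}'
python3 -c "
from h import *
a=cam('scene')['pixels'][...,::-1];b=cam('top')['pixels'][...,::-1]
cv2.imwrite('pics/s3.png',cv2.resize(np.hstack([a[90:360,140:540],b[130:400,150:550]]),None,fx=1,fy=1.5))"
```

```text
time: 12.25
tool_pos: [433.5, -165.6, 61.2]
tcp_rot: [3.141, 0.0, 1.571]
contact_force: [-0.6, 0.4, 1.6]
grip_width: 29.9
finger_force: 29.8
time: 13.0
tool_pos: [432.9, -165.2, 170.3]
tcp_rot: [-3.14, -0.001, 1.571]
contact_force: [0.2, 0.1, -0.1]
grip_width: 29.6
finger_force: 29.8
```

View pics/s3.png

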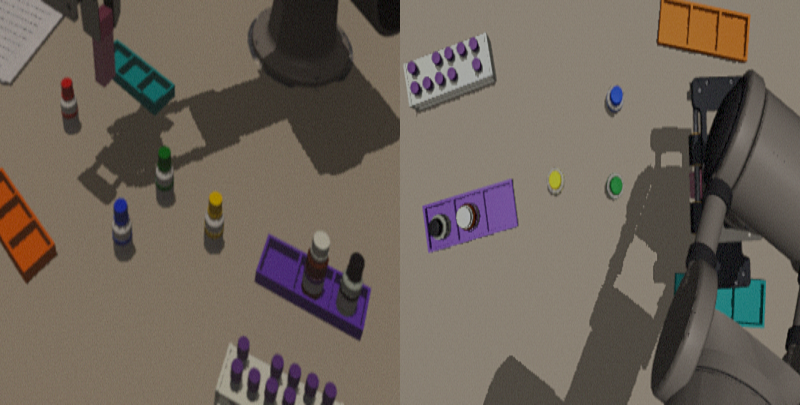

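The mailer hangs upright in the gripper at (103,45), the stain stands in the middle violet bay (317,260), and the red bottle (68,100) is untouched. On to the −y violet bay at (416.4, 168.2).

```bash
python3 -m pendant '{"dp":[[0.03,-0.002,0],[0.08,-0.004,0],[0.135,-0.007,0],[0.19,-0.01,0],[0.245,-0.013,0],[0.3,-0.016,0],[0.325,-0.017,0],[0.334,-0.017,0]],"rotation":[[0,0,0],[0,0,0],[0,0,0],[0,0,0],[0,0,0],[0,0,0],[0,0,0],[0,0,0]]}';python3 -m pendant '{"dp":[[0,0,0],[0,0,0],[0,0,0.03],[0,0,0.06],[0,0,0.085],[0,0,0.1],[0,0,0.1],[0,0,0.1]],"rotation":[[0,0,0],[0,0,0],[0,0,0],[0,0,0],[0,0,0],[0,0,0],[0,0,0],[0,0,0]]}'
python3 -m pendant '{"dp":[[0,0,0.003],[0,0,0.006],[0,0,0.0065],[0,0,0.0065]],"rotation":[[0,0,0],[0,0,0],[0,0,0],[0,0,0]]}'
```

```text
time: 14.1
tool_pos: [415.7, 169.6, 170.3]
tcp_rot: [-3.14, 0.0, 1.573]
contact_force: [0.3, 0.1, -0.2]
grip_width: 29.8
finger_force: 29.8
time: 15.1
tool_pos: [417.0, 168.0, 71.8]
tcp_rot: [3.141, -0.0, 1.57]
contact_force: [0.6, -0.1, -0.9]
grip_width: 29.9
finger_force: 29.8
time: 15.6
tool_pos: [416.4, 168.5, 64.7]
tcp_rot: [-3.142, -0.0, 1.571]
contact_force: [-0.3, 0.7, -0.1]
grip_width: 30.0
finger_force: 29.8
```

```bash
python3 -m pendant '{"dp":[[0,0,0],[0,0,0],[0,0,0],[0,0,0],[0,0,-0.03],[0,0,-0.06],[0,0,-0.1],[0,0,-0.1]],"rotation":[[0,0,0],[0,0,0],[0,0,0],[0,0,0],[0,0,0],[0,0,0],[0,0,0],[0,0,0]]}' 0.07
python3 -m pendant '{"dp":[[-0.05,0.014,0],[-0.1,0.028,0],[-0.103,0.029,0],[-0.103,0.029,0],[-0.103,0.029,0.04],[-0.103,0.029,0.08],[-0.103,0.029,0.118],[-0.103,0.029,0.118]],"rotation":[[0,0,0],[0,0,0],[0,0,0],[0,0,0],[0,0,0],[0,0,0],[0,0,0],[0,0,0]]}'
python3 -c "
from h import *
a=cam('scene')['pixels'][...,::-1]
cv2.imwrite('pics/s4.png',cv2.resize(a[190:340,280:530],None,fx=3,fy=3))"
```

```text
time: 16.6
tool_pos: [418.2, 168.9, 167.3]
tcp_rot: [3.135, -0.001, 1.571]
contact_force: [0.9, 0.5, -1.5]
grip_width: 70.2
finger_force: 0.0
time: 17.6
tool_pos: [442.9, 66.8, 44.7]
tcp_rot: [-3.135, -0.0, 1.573]
contact_force: [-0.7, 0.0, 0.9]
grip_width: 69.6
finger_force: 0.0
```

View pics/s4.png

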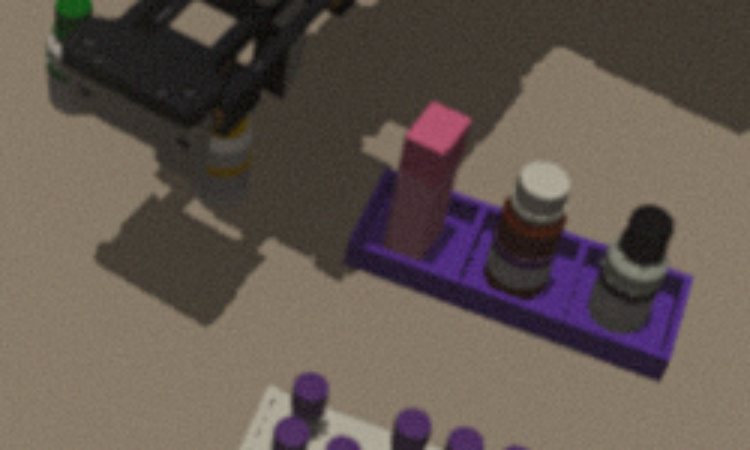

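The violet tray is complete: mailer (420,190), stain (525,240) and oil (630,280) all stand upright. The fingers straddle the yellow cap at (228,140). Grasping and lifting.

```bash
python3 -m pendant '{"dp":[[0,0,0],[0,0,0],[0,0,0],[0,0,0],[0,0,0],[0,0,0],[0,0,0],[0,0,0]],"rotation":[[0,0,0],[0,0,0],[0,0,0],[0,0,0],[0,0,0],[0,0,0],[0,0,0],[0,0,0]]}' 0.005; python3 -m pendant '{"dp":[[0,0,-0.02],[0,0,-0.05],[0,0,-0.08],[0,0,-0.11],[0,0,-0.11],[0,0,-0.11]],"rotation":[[0,0,0],[0,0,0],[0,0,0],[0,0,0],[0,0,0],[0,0,0]]}'
```

```text
time: 18.65
tool_pos: [445.6, 65.5, 46.8]
tcp_rot: [3.141, -0.0, 1.571]
contact_force: [0.0, -0.4, 2.0]
grip_width: 20.4
finger_force: 30.1
time: 19.4
tool_pos: [444.8, 65.5, 155.9]
tcp_rot: [-3.14, -0.0, 1.571]
contact_force: [-0.0, -1.2, -0.5]
grip_width: 20.2
finger_force: 30.1
```

```bash
python3 -m pendant '{"dp":[[-0.02,0.017,0],[-0.06,0.05,0],[-0.105,0.088,0],[-0.15,0.125,0],[-0.19,0.159,0],[-0.215,0.18,0],[-0.223,0.187,0],[-0.223,0.187,0]],"rotation":[[0,0,0],[0,0,0],[0,0,0],[0,0,0],[0,0,0],[0,0,0],[0,0,0],[0,0,0]]}';python3 -m pendant '{"dp":[[0,0,0],[0,0,0],[0,0,0.03],[0,0,0.06],[0,0,0.085],[0,0,0.1],[0,0,0.1],[0,0,0.1]],"rotation":[[0,0,0],[0,0,0],[0,0,0],[0,0,0],[0,0,0],[0,0,0],[0,0,0],[0,0,0]]}'
python3 -m pendant '{"dp":[[0,0,0.003],[0,0,0.0055],[0,0,0.006],[0,0,0.006]],"rotation":[[0,0,0],[0,0,0],[0,0,0],[0,0,0]]}'
python3 -c "
from h import *
a=cam('scene')['pixels'][...,::-1]
cv2.imwrite('pics/s5.png',cv2.resize(a[150:310,60:300],None,fx=3,fy=3))"
```

```text
time: 20.4
tool_pos: [631.8, -157.2, 155.2]
tcp_rot: [-3.139, -0.001, 1.57]
contact_force: [-0.3, 0.4, -1.2]
grip_width: 19.9
finger_force: 30.1
time: 21.4
tool_pos: [633.2, -157.7, 58.0]
tcp_rot: [3.14, 0.001, 1.571]
contact_force: [0.4, -0.0, -0.2]
grip_width: 20.0
finger_force: 30.1
time: 21.9
tool_pos: [632.5, -157.5, 50.7]
tcp_rot: [3.142, -0.0, 1.571]
contact_force: [0.2, -0.4, -1.0]
grip_width: 19.9
finger_force: 30.1
```

View pics/s5.png

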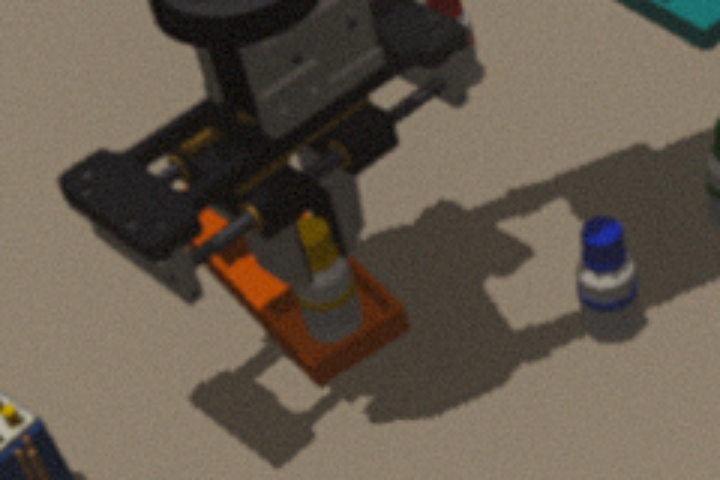

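The yellow bottle stands in the +y orange bay, at crop (325,290). Release it, then fetch blue at (539, −43).

```bash
python3 -m pendant '{"dp":[[0,0,0],[0,0,0],[0,0,0],[0,0,0],[0,0,-0.03],[0,0,-0.06],[0,0,-0.1],[0,0,-0.1]],"rotation":[[0,0,0],[0,0,0],[0,0,0],[0,0,0],[0,0,0],[0,0,0],[0,0,0],[0,0,0]]}' 0.07
python3 -m pendant '{"dp":[[0.035,-0.028,0],[0.075,-0.061,0],[0.11,-0.09,0],[0.1145,-0.093,0],[0.1145,-0.093,0.04],[0.1145,-0.093,0.08],[0.1145,-0.093,0.104],[0.1145,-0.093,0.104]],"rotation":[[0,0,0],[0,0,0],[0,0,0],[0,0,0],[0,0,0],[0,0,0],[0,0,0],[0,0,0]]}'
python3 -m pendant '{"dp":[[0,0,0],[0,0,0],[0,0,0],[0,0,0],[0,0,0],[0,0,0],[0,0,0],[0,0,0]],"rotation":[[0,0,0],[0,0,0],[0,0,0],[0,0,0],[0,0,0],[0,0,0],[0,0,0],[0,0,0]]}' 0.005
```

```text
time: 22.95
tool_pos: [634.3, -158.2, 154.7]
tcp_rot: [3.135, 0.003, 1.571]
contact_force: [0.1, 1.3, -0.0]
grip_width: 70.3
finger_force: 0.0
time: 23.95
tool_pos: [538.4, -43.3, 44.5]
tcp_rot: [-3.137, -0.001, 1.57]
contact_force: [0.3, 1.1, 1.3]
grip_width: 70.0
finger_force: 0.0
time: 24.95
tool_pos: [539.6, -43.0, 46.9]
tcp_rot: [3.141, -0.0, 1.571]
contact_force: [0.2, 0.2, 2.4]
grip_width: 19.9
finger_force: 30.0
```

```bash
python3 -m pendant '{"dp":[[0,0,-0.02],[0,0,-0.05],[0,0,-0.08],[0,0,-0.11],[0,0,-0.11],[0,0,-0.11]],"rotation":[[0,0,0],[0,0,0],[0,0,0],[0,0,0],[0,0,0],[0,0,0]]}'
python3 -m pendant '{"dp":[[-0.02,0.01,0],[-0.06,0.03,0],[-0.1,0.05,0],[-0.135,0.068,0],[-0.16,0.08,0],[-0.168,0.084,0],[-0.168,0.084,0],[-0.168,0.084,0]],"rotation":[[0,0,0],[0,0,0],[0,0,0],[0,0,0],[0,0,0],[0,0,0],[0,0,0],[0,0,0]]}';python3 -m pendant '{"dp":[[0,0,0],[0,0,0],[0,0,0.03],[0,0,0.06],[0,0,0.085],[0,0,0.1],[0,0,0.1],[0,0,0.1]],"rotation":[[0,0,0],[0,0,0],[0,0,0],[0,0,0],[0,0,0],[0,0,0],[0,0,0],[0,0,0]]}'
python3 -m pendant '{"dp":[[0,0,0.003],[0,0,0.0055],[0,0,0.006],[0,0,0.006]],"rotation":[[0,0,0],[0,0,0],[0,0,0],[0,0,0]]}'
```

```text
time: 25.7
tool_pos: [538.8, -42.9, 155.7]
tcp_rot: [-3.14, -0.0, 1.571]
contact_force: [0.4, -0.2, -0.8]
grip_width: 20.0
finger_force: 29.9
time: 26.7
tool_pos: [623.1, -210.1, 156.5]
tcp_rot: [-3.141, -0.001, 1.572]
contact_force: [-0.2, 0.4, 0.5]
grip_width: 20.2
finger_force: 29.9
time: 27.7
tool_pos: [624.1, -211.3, 57.9]
tcp_rot: [3.14, 0.001, 1.571]
contact_force: [0.9, 0.5, 0.2]
grip_width: 20.4
finger_force: 29.9
time: 28.2
tool_pos: [623.5, -211.0, 50.7]
tcp_rot: [3.142, -0.0, 1.571]
contact_force: [0.2, -0.4, -0.9]
grip_width: 20.1
finger_force: 29.9
```

```bash
python3 -m pendant '{"dp":[[0,0,0],[0,0,0],[0,0,0],[0,0,0],[0,0,-0.03],[0,0,-0.06],[0,0,-0.1],[0,0,-0.1]],"rotation":[[0,0,0],[0,0,0],[0,0,0],[0,0,0],[0,0,0],[0,0,0],[0,0,0],[0,0,0]]}' 0.07
python3 -m pendant '{"dp":[[0.035,-0.038,0],[0.075,-0.082,0],[0.115,-0.125,0],[0.15,-0.163,0],[0.172,-0.187,0],[0.172,-0.187,0],[0.172,-0.187,0.04],[0.172,-0.187,0.08]],"rotation":[[0,0,0],[0,0,0],[0,0,0],[0,0,0],[0,0,0],[0,0,0],[0,0,0],[0,0,0]]}'
python3 -c "
from h import *
a=cam('scene')['pixels'][...,::-1]
cv2.imwrite('pics/s6.png',cv2.resize(a[130:330,90:350],None,fx=2.8,fy=2.8))"
```

```text
time: 29.2
tool_pos: [625.3, -211.8, 154.7]
tcp_rot: [3.135, 0.003, 1.571]
contact_force: [0.2, -0.4, -0.2]
grip_width: 69.8
finger_force: 0.0
time: 30.2
tool_pos: [437.6, -39.7, 69.8]
tcp_rot: [3.139, 0.001, 1.571]
contact_force: [-1.5, 0.4, -0.5]
grip_width: 70.1
finger_force: 0.0
```

View pics/s6.png

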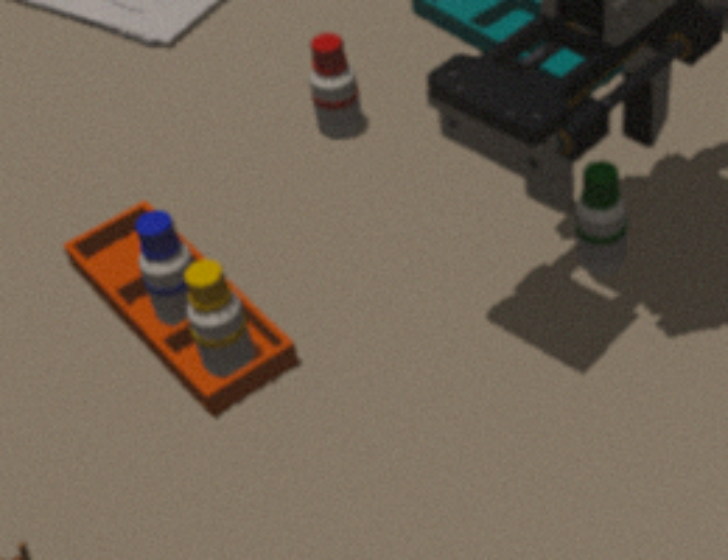

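Yellow (215,320) and blue (165,270) stand in the orange tray with the −y bay empty. The fingers are above the green cap (602,185) and the red bottle (333,85) is untouched.

```bash
python3 -m pendant '{"dp":[[0,0,0.02],[0,0,0.024],[0,0,0.024]],"rotation":[[0,0,0],[0,0,0],[0,0,0]]}';python3 -m pendant '{"dp":[[0,0,0],[0,0,0],[0,0,0],[0,0,0],[0,0,0],[0,0,0],[0,0,0],[0,0,0]],"rotation":[[0,0,0],[0,0,0],[0,0,0],[0,0,0],[0,0,0],[0,0,0],[0,0,0],[0,0,0]]}' 0.005; python3 -m pendant '{"dp":[[0,0,-0.02],[0,0,-0.05],[0,0,-0.08],[0,0,-0.11],[0,0,-0.11],[0,0,-0.11]],"rotation":[[0,0,0],[0,0,0],[0,0,0],[0,0,0],[0,0,0],[0,0,0]]}'
python3 -m pendant '{"dp":[[-0.02,0.016,0],[-0.06,0.048,0],[-0.105,0.083,0],[-0.15,0.119,0],[-0.19,0.151,0],[-0.217,0.172,0],[-0.225,0.179,0],[-0.225,0.179,0]],"rotation":[[0,0,0],[0,0,0],[0,0,0],[0,0,0],[0,0,0],[0,0,0],[0,0,0],[0,0,0]]}'
```

```text
time: 30.62
tool_pos: [436.9, -39.3, 47.0]
tcp_rot: [3.141, 0.0, 1.571]
contact_force: [-0.3, 0.4, 0.4]
grip_width: 70.0
finger_force: 0.0
time: 31.62
tool_pos: [436.5, -39.0, 46.7]
tcp_rot: [3.141, -0.0, 1.571]
contact_force: [-0.3, -0.4, 1.4]
grip_width: 19.9
finger_force: 30.1
time: 32.38
tool_pos: [435.8, -38.9, 155.9]
tcp_rot: [-3.14, -0.0, 1.571]
contact_force: [-0.2, 0.2, -0.8]
grip_width: 20.3
finger_force: 30.1
time: 33.38
tool_pos: [614.8, -263.5, 155.1]
tcp_rot: [-3.139, -0.002, 1.571]
contact_force: [0.2, 1.1, -0.3]
grip_width: 20.2
finger_force: 30.1
```

```bash
python3 -m pendant '{"dp":[[0,0,0],[0,0,0],[0,0,0.03],[0,0,0.06],[0,0,0.085],[0,0,0.1],[0,0,0.1],[0,0,0.1]],"rotation":[[0,0,0],[0,0,0],[0,0,0],[0,0,0],[0,0,0],[0,0,0],[0,0,0],[0,0,0]]}'
python3 -m pendant '{"dp":[[0,0,0.003],[0,0,0.0055],[0,0,0.006],[0,0,0.006]],"rotation":[[0,0,0],[0,0,0],[0,0,0],[0,0,0]]}'
python3 -m pendant '{"dp":[[0,0,0],[0,0,0],[0,0,0],[0,0,0],[0,0,-0.03],[0,0,-0.06],[0,0,-0.1],[0,0,-0.1]],"rotation":[[0,0,0],[0,0,0],[0,0,0],[0,0,0],[0,0,0],[0,0,0],[0,0,0],[0,0,0]]}' 0.07
python3 -m pendant '{"dp":[[0.05,-0.04,0],[0.1,-0.08,0],[0.15,-0.12,0],[0.2,-0.16,0],[0.25,-0.2,0],[0.25,-0.2,0],[0.25,-0.2,0],[0.25,-0.2,0]],"rotation":[[0,0,0],[0,0,0],[0,0,0],[0,0,0],[0,0,0],[0,0,0],[0,0,0],[0,0,0]]}'
python3 -c "
from h import *
cv2.imwrite('pics/s7.png',cam('scene')['pixels'][...,::-1])"
```

```text
time: 34.38
tool_pos: [616.1, -264.3, 58.0]
tcp_rot: [3.14, 0.001, 1.571]
contact_force: [0.5, -0.2, -0.5]
grip_width: 20.2
finger_force: 30.1
time: 34.88
tool_pos: [615.5, -264.0, 50.7]
tcp_rot: [3.142, -0.0, 1.571]
contact_force: [0.1, -0.6, -0.5]
grip_width: 19.8
finger_force: 30.1
time: 35.88
tool_pos: [617.2, -264.9, 154.8]
tcp_rot: [3.135, 0.004, 1.571]
contact_force: [0.5, 0.8, -0.4]
grip_width: 69.8
finger_force: 0.0
time: 36.88
tool_pos: [416.6, -15.0, 150.6]
tcp_rot: [3.141, 0.0, 1.57]
contact_force: [-0.2, -0.0, -0.7]
grip_width: 70.2
finger_force: 0.0
```

View pics/s7.png

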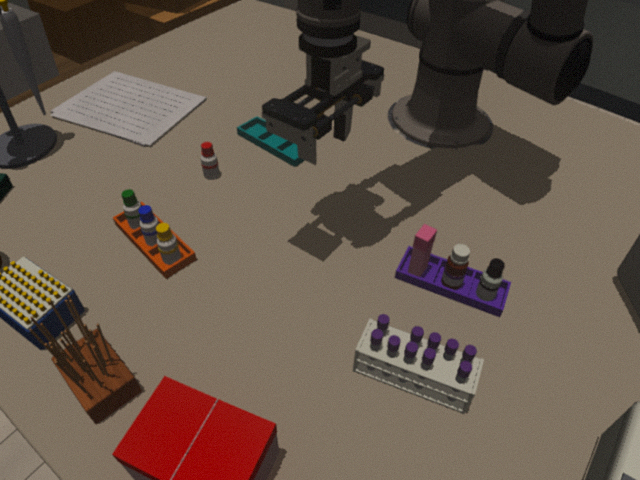

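All in place: green (130,207), blue (148,222) and yellow (166,240) are in the orange tray. The mailer (421,252), stain (456,267) and oil (491,280) are in the violet one. The red bottle (208,158) has not moved and the gripper is clear.

```bash
python3 -c "
from plant import workorder
print(workorder.close_job())"
```

```text
the job is handed in; nothing more can be done
None
```

Job handed in at about 37 s: in the last picture both kits stood complete and upright in their trays, with the oil and red-capped bottles where they began; the hand-in returned no verdict.

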